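Release the suction wand from the bench extraction port and put it away

TASK

Take the suction wand off the bench's dust-extraction port: push the red release collar in towards the grey port until the wand pops out of its grip, then draw the wand straight out and lay it flat in the dark wooden tray, set down rather than dropped. Let go of it, and leave the mallet, the chisel and the mortised block where they lie.

Things in the scene. Friction and masses are not known exactly. Their poses are not given: they have to be found in the camera images.
- port: Dust-extraction port fixed to the bench: grey housing 100 x 90 mm, top at 105 mm (local x 0 to 100 mm), on a dark steel plate 270 x 110 x 12 mm (local x -120 to 150). Origin on the bench under the housing's mouth; x is level and points INTO the port, so the wand sticks out towards -x; z up. Wand axis: y = 0, z = 60 mm.
- port_mouth (a point): Centre of the housing's mouth, on the wand's axis, 60 mm above the bench. The bore is 44 mm wide, its floor 39.5 mm and its roof 83.5 mm above the bench. Axes as the port's.
- collar (a joint): Travel of the red release collar in m: 0 out (at rest), 0.014 fully in, along the port's +x, against a spring (2 to 9 N, plus up to 6 N friction). It frees the wand at 6 to 9 mm; held 12 mm in for 1 s, a damped ejector slides the wand 30 mm out, where it stays in the bore and on the V rest. Let go, the collar springs back. Unpressed, the wand cannot be pulled out.
- collar_tab (a point): Middle of the outer face (away from the housing) of the collar's upright thumb tab, 110 mm above the bench, 33 mm before the mouth at rest; moves with the collar. Tab: 50 mm wide, 14 thick, 89 to 131 mm above the bench, straight over the wand. Below it a ring round the wand, 72 mm outside, 49 mm inside, port x -34 to -18 mm. Axes as the port's.
- wand: Suction wand: loose rigid aluminium tube, 32 mm diameter, 200 mm long, 0.2 kg. Origin in its middle on its axis; x runs from the blue mouth (44 mm diameter, x -100 to -78 mm) to the tail. The port grips a black bead (41 mm diameter, x 72 to 81 mm). Lies at first with its middle 40 mm before the mouth. Can be grasped from above between collar and V rest.
- wand_tail (a point): Middle of the wand's tail face, 100 mm from its origin along its x. 60 mm inside the mouth at first, 30 mm once popped out; then it must be drawn about 75 mm further straight along the port's -x, clear of the collar, before it is lifted. Axes as the wand's.
- tray: Open dark-wood tray fixed to the bench, 270 (local x) x 150 (local y) x 32 mm outside, walls and floor 6 mm thick. Origin at the centre of its underside, on the bench. The wand goes in lying along the tray's x, either way round.
- mallet: Orange mallet lying on the bench (bystander): head a cylinder 64 mm in diameter and 100 mm long, handle along its x, about 215 mm. Origin under the middle of the head.
- chisel: Chisel with a wooden handle lying on the bench (bystander), 245 mm long along its x, 30 mm high, blade tip on a scrap of wood. Origin under the handle's end.
- joint_block: Dark hardwood block with a mortise, 90 x 120 x 30 mm (bystander). Origin under its centre.
- v_rest (a point): Point on the wand's axis, 60 mm above the bench, over the dark steel V rest that carries the wand 95 mm in front of the mouth. The rest is 15 mm long (along x), only 24 mm wide and 48 mm high: it lies hidden under the wand, and fingers closed on the wand can pass along it on both sides. Axes as the port's.
Mind the look-alikes: they are no part of the job. What is shaped like the wand but green or pink is not meant.

How it is judged (in metres and radians):
On the way, in this order (a step that is already met when the one before it is completed fails the run):
1. the collar has let the wand go: its tail has slid at least 20 mm outwards, still in line with the bore (x of wand_tail in the frame of port below 0.04 m and angle between the x axis of wand and the x axis of port, either way round below 0.15 rad and distance between wand_tail and port_mouth below 0.06 m), for 0.1 s.
2. the wand is drawn out of the port: its tail is outside the mouth (x of wand_tail in the frame of port below -0.01 m), for 0.1 s.
At the end, for the whole second after the job is handed in: The wand lies flat (within about 0.1 rad) and at rest on the floor of the tray, its middle within 45 mm of the tray's middle along the tray and 60 mm across it and less than 36 mm above the bench, and the collar has sprung back (under 3 mm) (x of wand in the frame of tray between -0.045 and 0.045 m and y of wand in the frame of tray between -0.06 and 0.06 m and height (world z) of wand below 0.036 m and angle between wand's own x axis and vertical between 1.47 and 1.67 rad and linear speed of wand below 0.02 m/s and value of joint collar below 0.003 m); the robot touches nothing.
It fails at once if the wand is dropped (moves faster than 0.9 m/s with no finger on it) (linear speed of wand above 0.9 m/s and contact force between the fingers and wand below 0.1 N).
It fails at once if the mallet is moved by more than 30 mm (distance of mallet from where it was at the start of the episode above 0.03 m).
It fails at once if the chisel is moved by more than 30 mm (distance of chisel from where it was at the start of the episode above 0.03 m).
It fails at once if the mortised block is moved by more than 30 mm (distance of joint_block from where it was at the start of the episode above 0.03 m).
It also fails if it takes over 54 s, if anything falls off the work surface, if the arm or the gripper's body presses on something with over 40 N, if the wrist force passes 120 N, or if a joint passes its speed limit or range.

ROBOT

A 6-joint arm with a two-finger parallel gripper is mounted at the origin on the work surface. World frame = base frame: x ahead of the robot, y to its left, z up, the work surface at z = 0. Lengths are in m, angles in degrees, forces in N, time in s.
With the tool pointing down it reaches from about 0.35 to 0.875 m from the base axis. Payload 4.2 kg.
Tool frame: the origin (TCP) lies on the centre line of the jaws, within the pads' length; the fingertips stand 11 mm ahead of it and the grasp point (between the pads) lies 8 mm behind it; z points along the fingers, y is the line along which they close (so a half turn about z gives the same grasp; the last joint's range is limited). The gripper opens to 87 mm and grips with 3 to 60 N. Pads are 19 mm wide; open, the fingers measure 117 mm over their backs; the gripper's body (75 mm by 190 mm) begins 51 mm behind the grasp point.
Start: joints at [81.967, 22.042, 0.453, 0, -68.411, -14.817], TCP at [0.243, 0.576, 0.234] pointing down, gripper open.
Joint ranges: [-179.83, 179.83], [-69.29, 118.12], [-61.27, 80.66], [-181.25, 117.63], [-171.15, -9.14], [-177.46, 177.46]. Speed limits (degrees/s): [159.86, 159.86, 180, 180, 180, 180].

INTERFACE

Orientations are given as a 3x3 rotation matrix whose columns are the frame's x, y, z axes.
In Python, from station import r gives the robot as it stands.
- The arm moves only by the tool servo_tool, never from a script. Its argument "commands" is a list that holds one entry, the list of rows, each a list of 7 numbers: the closure, from 0 (fully open) to 1 (shut), then the shift along the tool's x, y, z in mm, then the turn, a rotation vector about the tool's x, y, z in rad. In form: [[[claw, x, y, z, ax, ay, az], ...]]. A call has exactly 5 rows; each row is the pose to reach, as a shift and turn from the pose commanded when the call began, along the tool's axes at that moment; what a row does not reach only later rows make up. A row lasts 1/10 s, in which the tool goes at most 50 mm and 8.59 degrees, less where a joint would pass 70% of its speed; a pose out of reach is approached as far as the arm can. A call with a gripper value outside its range is refused whole. The fingers move at their own pace and stop on an object; the grip force is fixed at half the most. Time passes only in rows, so rows that repeat a pose let the fingers close, or fill a call up. It gives the time, the measured TCP pose, the force, the opening and the grip force at its end, in the units of the state.
- r.sense(): the state, without advancing time (a new reading comes with each control period).
- r.capture(name): name is "side" or "top" or "wrist"; returns a dict with "pixels" (384x512x3 uint8, red, green, blue), "camera_matrix" (3x3 intrinsics, pixels), "R" (3x3) and "t" (3): a world point X has camera coordinates R X + t. Camera axes: x right, y down, z forward; pixel columns grow to the right and rows downward; lengths in m; the calibration is good to about 2 mm. A picture is of the moment at which its call begins. There is no depth.
- r.finish_job(): hands the job in; it is judged then, once.
The state is a dict: "time_s": time; "joints": joint angles; "joint_velocities": joint speeds; "effort": joint torques, N m; "tcp_pos": TCP position; "ee_rot": TCP orientation; "wrist_force": force on the tool from outside, world axes, zero at the start; "moment": the same for the moment, N m; "gripper_width": opening from 0.0 (shut) to 1.0 (fully open); "gripper_force": force on a finger pad.
Only numpy, scipy, OpenCV 4.12 (cv2) and the standard library are available. Lean on these libraries where they do the work, as an engineer would, in place of code of your own. Each camera call takes 0.05 s, during which the arm holds its last target. There are 200 camera calls.

## Working session

There is one attempt and no reset: what is moved stays moved. The work goes in short steps, Python scripts to look and compute and a tool call to move; the robot and the scene stay as the last step left them, time stands still between calls to the robot, and variables do not carry over. Pictures are saved under pics/ and viewed, at most 10 in all, crops included, and the job is handed in when it is done.

Besides the shell and the picture viewer there is one more tool, called after "Call:" as name(argument=value, ...), one argument or row to a line, values as JSON. servo_tool: Moves the arm, as the interface text tells. Its arguments: {"type":"object","properties":{"commands":{"type":"array","items":{"type":"array","items":{"type":"array","items":{"type":"number"}}}}},"required":["commands"]}

```bash
mkdir -p pics; ls; python3 - <<'E'
from station import r
import cv2,numpy as np,pickle
s=r.sense(); print(s['time_s'],s['tcp_pos'],np.round(s['ee_rot'],3).tolist(),s['gripper_width'])
d={}
for n in("top","side"):
    c=r.capture(n); d[n]=c; cv2.imwrite(f"pics/{n}0.png",c["pixels"][:,:,::-1])
    C=-np.array(c["R"]).T@c["t"]; print(n,C.round(3))
pickle.dump(d,open("cap0.pkl","wb"))
E
```

```text
pics
0.0 [0.24245727 0.57542841 0.23246368] [[0.921, -0.389, -0.001], [-0.389, -0.921, -0.002], [0.0, 0.002, -1.0]] 1.0039296031589582
top [0.361 0.006 1.147]
side [ 0.406 -0.847  0.661]
```

View pics/top0.png

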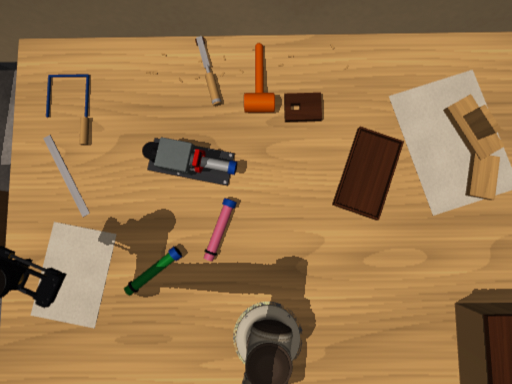

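View pics/side0.png

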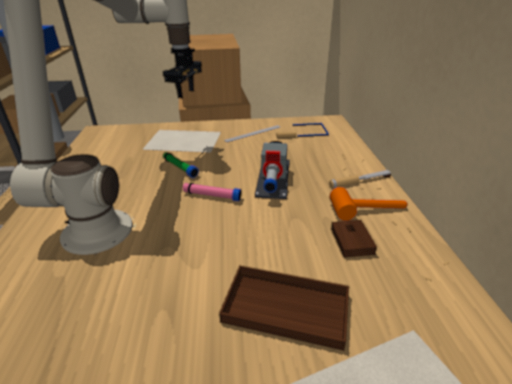

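The top view shows the real wand: a silver tube with a blue mouth at about (233,168), its red collar at (197,160) and the grey housing at (173,157). Two things could be taken for it: pink at (220,230) and green at (155,270). The tray is at (368,172), not the box at (490,345). The mallet (260,100), chisel (210,75) and block (303,107) lie ahead of the port.

```bash
cat > h.py <<'E'
import cv2,numpy as np,pickle
def ray(c,uv,z):
    K=np.array(c["camera_matrix"]);R=np.array(c["R"]);t=np.array(c["t"])
    C=-R.T@t; d=R.T@np.linalg.inv(K)@np.array([uv[0],uv[1],1.0]); return C+d*(z-C[2])/d[2]
def proj(c,X):
    p=np.array(c["camera_matrix"])@(np.array(c["R"])@np.array(X)+c["t"]); return p[:2]/p[2]
def blobs(c,f,box=None,amin=15):
    h=cv2.cvtColor(c["pixels"],cv2.COLOR_RGB2HSV).astype(int); m=f(h[...,0],h[...,1],h[...,2]).astype(np.uint8)
    if box: k=np.zeros_like(m); k[box[1]:box[3],box[0]:box[2]]=1; m*=k
    cs,_=cv2.findContours(m,cv2.RETR_EXTERNAL,cv2.CHAIN_APPROX_NONE)
    return sorted([(q,cv2.contourArea(q)) for q in cs if cv2.contourArea(q)>=amin],key=lambda a:-a[1])
def cen(q): M=cv2.moments(q); return np.array([M["m10"],M["m01"]])/M["m00"]
blue=lambda h,s,v:(h>105)&(h<130)&(s>150)&(v>60)
red=lambda h,s,v:((h<4)|(h>174))&(s>180)&(v>70)
E
python3 - <<'E'
from h import *
d=pickle.load(open("cap0.pkl","rb")); t=d["top"]; s=d["side"]
for n,c,box in(("top",t,(140,130,245,195)),("side",s,(250,135,300,205))):
    for nm,f in(("blue",blue),("red",red)):
        for q,a in blobs(c,f,box,8): print(n,nm,cen(q).round(1),a,cv2.boundingRect(q),"z.06",ray(c,cen(q),.06).round(4))
h=cv2.cvtColor(t["pixels"],cv2.COLOR_RGB2HSV).astype(int)
dark=lambda h,s,v:(v<100)
q=blobs(t,dark,(325,115,410,230))[0]; re=cv2.minAreaRect(q[0]); P=cv2.boxPoints(re)
print("tray",re,[ray(t,p,.032).round(3).tolist() for p in P], "cen",ray(t,re[0],.032).round(4))
# steel plate + all (non-wood low saturation)
q=blobs(t,lambda h,s,v:(s<90),(135,130,245,195))
for a in q[:3]:
    re=cv2.minAreaRect(a[0]); print("port",a[1],re,[ray(t,p,.012).round(3).tolist() for p in cv2.boxPoints(re)])
print("scale", proj(t,[.4,.2,.06])-proj(t,[.4,.21,.06]))
big=cv2.resize(t["pixels"][125:205,130:250],None,fx=5,fy=5,interpolation=cv2.INTER_CUBIC); cv2.imwrite("pics/crop0.png",big[:,:,::-1])
E
```

```text
top blue [231.4 167. ] 67.0 (228, 161, 8, 13) z.06 [0.5296 0.1063 0.06  ]
top red [195.8 159.9] 82.5 (192, 149, 10, 24) z.06 [0.5534 0.2183 0.06  ]
side blue [270.4 181.9] 45.0 (264, 179, 13, 11) z.06 [0.5328 0.1223 0.06  ]
side red [272.4 160.2] 170.5 (263, 151, 19, 27) z.06 [0.5584 0.2716 0.06  ]
tray ((367.99365234375, 172.99786376953125), (49.00819396972656, 83.39265441894531), 18.67670440673828) [[0.41, -0.208, 0.032], [0.664, -0.302, 0.032], [0.611, -0.449, 0.032], [0.359, -0.352, 0.032]] cen [ 0.5094 -0.3275  0.032 ]
port 2660.5 ((188.76133728027344, 159.6607666015625), (94.294921875, 34.85488510131836), 11.040939331054688) [[0.538, 0.413, 0.012], [0.652, 0.394, 0.012], [0.588, 0.088, 0.012], [0.475, 0.11, 0.012]]
scale [ 3.22979154 -0.03536628]
```

View pics/crop0.png

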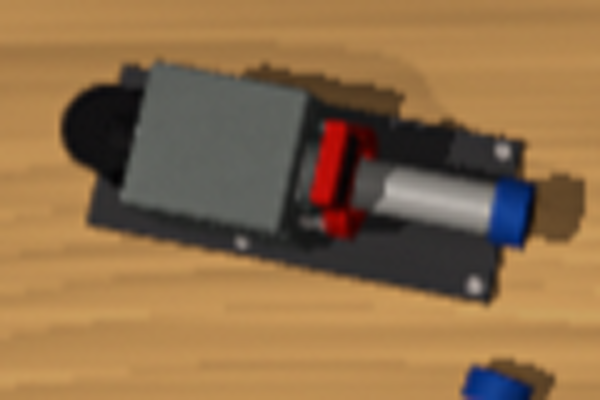

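The crop confirms the choice: a silver tube with a blue mouth at crop (510,212), the red tab at (333,163), and a housing top with corners (158,65), (310,92), (283,233) and (125,200). The plate corners are (524,142), (490,302) and (90,222).

```bash
python3 - <<'E'
from h import *
d=pickle.load(open("cap0.pkl","rb")); t=d["top"]
f=lambda p:(130+(p[0]+.5)/5-.5,125+(p[1]+.5)/5-.5)
H=[ray(t,f(p),.105) for p in((158,65),(310,92),(283,233),(125,200))]
P=[ray(t,f(p),.012) for p in((524,142),(490,302),(90,222))]
for x in H+P: print(x.round(4))
print("housing",[np.linalg.norm(H[i]-H[(i+1)%4]).round(4) for i in range(4)],"mid mouth",((H[1]+H[2])/2).round(4))
print("plate",[np.linalg.norm(P[i]-P[i+1]).round(4) for i in range(2)])
ang=lambda v:np.degrees(np.arctan2(v[1],v[0]))
print("yaw",ang(H[0]-H[1]),ang(H[3]-H[2]),ang(P[2]-P[1]),"cross",ang(P[0]-P[1]),ang(H[1]-H[2]))
print("tab top",ray(t,f((333,163)),.131).round(4), "blue top",ray(t,f((512,212)),.07).round(4))
print("plate front mid",((P[0]+P[1])/2).round(4))
E
```

```text
[0.6151 0.315  0.105 ]
[0.5973 0.2226 0.105 ]
[0.5114 0.2379 0.105 ]
[0.5326 0.3333 0.105 ]
[0.5833 0.101  0.012 ]
[0.478  0.1234 0.012 ]
[0.5336 0.3852 0.012 ]
housing [np.float64(0.0941), np.float64(0.0873), np.float64(0.0977), np.float64(0.0846)] mid mouth [0.5544 0.2303 0.105 ]
plate [np.float64(0.1076), np.float64(0.2677)]
yaw 79.09950711764554 77.49974587082416 78.01067623485702 cross -12.004479411817409 -10.130827920274706
tab top [0.5488 0.2032 0.131 ] blue top [0.528  0.1037 0.07  ]
plate front mid [0.5307 0.1122 0.012 ]
```

```bash
cat > go.py <<'E'
import numpy as np
from station import r
from scipy.spatial.transform import Rotation as Ro
O=np.array([.555,.230,0]);YAW=78.2
def port(x,y,z,o=O,yaw=YAW):
    a=np.radians(yaw); return o+[x*np.cos(a)-y*np.sin(a),x*np.sin(a)+y*np.cos(a),z]
def down(yaw): # tool x at world yaw, z down
    return (Ro.from_euler('z',yaw,degrees=True)*Ro.from_euler('x',180,degrees=True)).as_matrix()
def to(p,yaw):
    s=r.sense();R=np.array(s['ee_rot'])
    print("t",round(s['time_s'],2),"tcp",s['tcp_pos'].round(4),"F",np.round(s['wrist_force'],1),"w",round(s['gripper_width'],3))
    print("shift mm",(R.T@(np.array(p)-s['tcp_pos'])*1000).round(1),"rot",Ro.from_matrix(R.T@down(yaw)).as_rotvec().round(3))
E
python3 -c "
from go import *
to(port(-.06,0,.232),YAW-180)"
```

```text
t 0.1 tcp [0.2425 0.5755 0.2326] F [0.4 1.  0.5] w 0.999
shift mm [433.7 255.8   1.1] rot [ 2.000e-03 -1.000e-03  1.378e+00]
```

Call:
servo_tool(
  commands=[
    [[1,30,18,0,0,0,0.1],[1,75,45,0,0,0,0.24],[1,118,70,0,0,0,0.38],[1,160,95,0,0,0,0.52],[1,202,120,0,0,0,0.66]],
  ],
)

```text
time_s: 0.6
tcp_pos: [0.3828, 0.385, 0.2332]
ee_rot: [[0.485, -0.874, -0.0], [-0.874, -0.485, -0.001], [0.0, 0.001, -1.0]]
wrist_force: [0.4, -0.1, -0.8]
gripper_width: 0.634
gripper_force: 0.0
```

```bash
python3 -c "
from go import *
to(port(-.06,0,.232),YAW-180)"
```

```text
t 0.6 tcp [0.3828 0.385  0.2332] F [ 0.4 -0.1 -0.8] w 0.634
shift mm [264.5 -36.1   1.3] rot [ 0.001 -0.001  0.713]
```

Call:
servo_tool(
  commands=[
    [[1,50,-7,0,0,0,0.14],[1,100,-14,0,0,0,0.28],[1,150,-20,0,0,0,0.42],[1,200,-27,0,0,0,0.56],[1,240,-33,0,0,0,0.69]],
  ],
)

```text
time_s: 1.1
tcp_pos: [0.5294, 0.1916, 0.2333]
ee_rot: [[-0.183, -0.983, -0.001], [-0.983, 0.183, -0.0], [0.0, 0.001, -1.0]]
wrist_force: [0.9, 0.1, -0.2]
gripper_width: 0.171
gripper_force: 0.0
```

```bash
python3 - <<'E'
from go import *
from h import *
c=r.capture("wrist"); pickle.dump(c,open("w1.pkl","wb")); cv2.imwrite("pics/w1.png",c["pixels"][:,:,::-1])
to(port(-.06,0,.15),YAW-180)
for n,p in(("mouth",port(0,0,.105)),("tabtop",port(-.033,0,.131)),("blue",port(-.129,0,.082))): print(n,proj(c,p).round(1))
E
```

```text
t 1.15 tcp [0.5319 0.1879 0.233 ] F [ 3.3 -1.   1.8] w 0.124
shift mm [ 14.1 -13.8  83. ] rot [-0.    -0.002  0.013]
mouth [234.9 220.5]
tabtop [233.5 197.3]
blue [237.2  91.7]
```

View pics/w1.png

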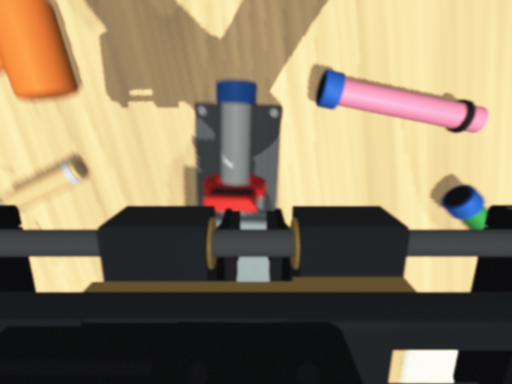

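The wrist view has the silver wand with its blue mouth at (236,92) and the red tab at (235,192), both where predicted. I'll lower the closed fingers in front of the tab.

Call:
servo_tool(
  commands=[
    [[1,7,-7,20,0,0,0.01],[1,14,-14,50,0,0,0.013],[1,14,-14,80,0,0,0.013],[1,14,-14,110,0,0,0.013],[1,14,-14,124,0,0,0.013]],
  ],
)

```text
time_s: 1.65
tcp_pos: [0.538, 0.1765, 0.1062]
ee_rot: [[-0.191, -0.982, -0.005], [-0.982, 0.191, -0.003], [0.004, 0.005, -1.0]]
wrist_force: [-0.3, 0.3, 0.5]
gripper_width: 0.005
gripper_force: 0.0
```

```bash
python3 -c "
from go import *
to(port(-.045,0,.107),YAW-180)"
```

```text
t 1.65 tcp [0.538  0.1765 0.1062] F [-0.3  0.3  0.5] w 0.005
shift mm [-10.8  -5.8  -0.9] rot [ 0.005 -0.004  0.014]
```

Call:
servo_tool(
  commands=[
    [[1,-3,-3,0,0,0,0.01],[1,-6,-5.5,0,0,0,0.014],[1,-8,-5.5,0,0,0,0.014],[1,-10,-5.5,0,0,0,0.014],[1,-12,-5.5,0,0,0,0.014]],
  ],
)

```text
time_s: 2.15
tcp_pos: [0.5479, 0.1888, 0.1104]
ee_rot: [[-0.203, -0.979, 0.001], [-0.979, 0.203, 0.001], [-0.001, -0.001, -1.0]]
wrist_force: [-0.1, 0.0, -0.9]
gripper_width: 0.007
gripper_force: 0.0
```

```bash
python3 -c "
from go import *
to(port(-.033,0,.107),YAW-180)"
```

```text
t 2.15 tcp [0.5479 0.1888 0.1104] F [-0.1  0.  -0.9] w 0.007
shift mm [-8.8  1.4  3.4] rot [-0.001  0.001  0.001]
```

Call:
servo_tool(
  commands=[
    [[1,-2,1,1,0,0,0],[1,-4,1,2,0,0,0],[1,-6,1,2,0,0,0],[1,-8,1,2,0,0,0],[1,-10,1,2,0,0,0]],
  ],
)

```text
time_s: 2.65
tcp_pos: [0.5481, 0.197, 0.1078]
ee_rot: [[-0.204, -0.979, -0.002], [-0.979, 0.204, -0.002], [0.003, 0.001, -1.0]]
wrist_force: [-0.6, -5.6, 4.0]
gripper_width: -0.003
gripper_force: 2.9
```

```bash
python3 - <<'E'
from go import *
from h import *
c=r.capture("side"); cv2.imwrite("pics/s1.png",cv2.resize(c["pixels"][100:220,200:350],None,fx=4,fy=4,interpolation=cv2.INTER_CUBIC)[:,:,::-1])
to(port(-.033,0,.107),YAW-180)
E
```

```text
t 2.7 tcp [0.5481 0.1972 0.1078] F [ 0.3 -6.6  4. ] w 0.005
shift mm [-0.6 -0.   0.8] rot [ 0.001 -0.003  0.001]
```

View pics/s1.png

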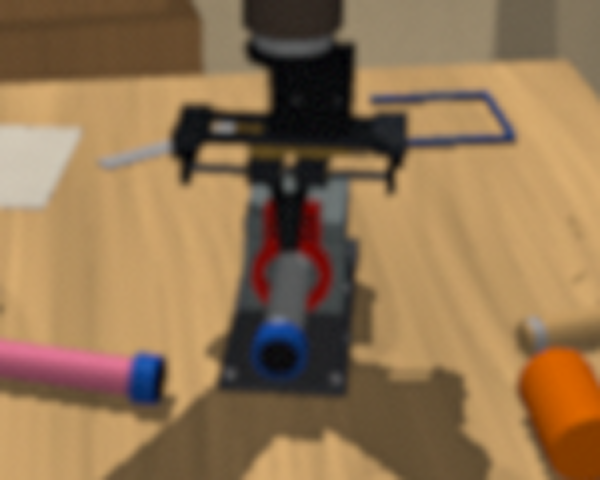

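The fingers are centred on the red tab, at about (290,225) in the crop, with the wand below. The contact force is about 6 N. I'll press on in.

Call:
servo_tool(
  commands=[
    [[1,-2,0,0,0,0,0],[1,-4,0,0,0,0,0],[1,-6,0,0,0,0,0],[1,-7,0,0,0,0,0],[1,-8,0,0,0,0,0]],
  ],
)

```text
time_s: 3.2
tcp_pos: [0.5493, 0.2034, 0.1079]
ee_rot: [[-0.204, -0.979, -0.003], [-0.979, 0.204, -0.005], [0.005, 0.002, -1.0]]
wrist_force: [-0.3, -11.8, 4.9]
gripper_width: 0.006
gripper_force: 5.6
```

```bash
python3 - <<'E'
from go import *
to(port(-.033,0,.107),YAW-180)
E
```

```text
t 3.2 tcp [0.5493 0.2034 0.1079] F [ -0.3 -11.8   4.9] w 0.006
shift mm [ 5.8 -0.1  0.9] rot [ 0.002 -0.005  0.   ]
```

Call:
servo_tool(
  commands=[
    [[1,-1,0,0,0,0,0],[1,-2,0,0,0,0,0],[1,-3,0,0,0,0,0],[1,-3.5,0,0,0,0,0],[1,-4,0,0,0,0,0]],
  ],
)

```text
time_s: 3.7
tcp_pos: [0.5493, 0.2037, 0.108]
ee_rot: [[-0.205, -0.979, -0.007], [-0.979, 0.205, -0.011], [0.012, 0.004, -1.0]]
wrist_force: [0.0, -20.4, 6.3]
gripper_width: -0.0
gripper_force: 9.7
```

Call:
servo_tool(
  commands=[
    [[1,0,0,0,0,0,0],[1,0,0,0,0,0,0],[1,0,0,0,0,0,0],[1,0,0,0,0,0,0],[1,0,0,0,0,0,0]],
  ],
)

```text
time_s: 4.2
tcp_pos: [0.5492, 0.2036, 0.1079]
ee_rot: [[-0.205, -0.979, -0.007], [-0.979, 0.205, -0.01], [0.012, 0.004, -1.0]]
wrist_force: [0.8, -18.0, 6.8]
gripper_width: 0.007
gripper_force: 9.2
```

```bash
python3 - <<'E'
from go import *
from h import *
to(port(-.033,0,.107),YAW-180)
c=r.capture("side")
for q,a in blobs(c,blue,(250,135,300,205),8): print(cen(q).round(1),a,cv2.boundingRect(q))
E
```

```text
t 4.2 tcp [0.5492 0.2036 0.1079] F [  0.8 -18.    6.8] w 0.007
shift mm [ 6.  -0.3  1. ] rot [ 0.004 -0.012 -0.001]
[269.5 187.3] 59.0 (262, 184, 15, 12)
```

The collar is at its end stop and the wand is already sliding out: the blue mouth moved from row 182 to 187. I'll hold the collar in.

Call:
servo_tool(
  commands=[
    [[1,0,0,0,0,0,0],[1,0,0,0,0,0,0],[1,0,0,0,0,0,0],[1,0,0,0,0,0,0],[1,0,0,0,0,0,0]],
  ],
)

```text
time_s: 4.75
tcp_pos: [0.5492, 0.2037, 0.1079]
ee_rot: [[-0.205, -0.979, -0.007], [-0.979, 0.205, -0.01], [0.012, 0.004, -1.0]]
wrist_force: [0.0, -18.8, 7.7]
gripper_width: 0.003
gripper_force: 9.2
```

Call:
servo_tool(
  commands=[
    [[1,0,0,0,0,0,0],[1,0,0,0,0,0,0],[1,0,0,0,0,0,0],[1,0,0,0,0,0,0],[1,0,0,0,0,0,0]],
  ],
)

```text
time_s: 5.25
tcp_pos: [0.5492, 0.2037, 0.1079]
ee_rot: [[-0.205, -0.979, -0.007], [-0.979, 0.205, -0.01], [0.012, 0.004, -1.0]]
wrist_force: [0.4, -18.3, 7.7]
gripper_width: 0.005
gripper_force: 9.2
```

```bash
python3 - <<'E'
from go import *
from h import *
to(port(-.033,0,.107),YAW-180)
for n,b in(("side",(250,135,300,215)),("top",(200,150,260,195))):
    c=r.capture(n)
    for q,a in blobs(c,blue,b,8): print(n,cen(q).round(1),a,cv2.boundingRect(q),"pred",proj(c,port(-.170 if n=='side' else -.159,0,.06)).round(1))
E
```

```text
t 5.25 tcp [0.5492 0.2037 0.1079] F [  0.4 -18.3   7.7] w 0.005
shift mm [ 6.  -0.3  1. ] rot [ 0.004 -0.012 -0.001]
side [269.4 187.2] 58.0 (262, 184, 15, 11) pred [268.7 191.8]
top [240.9 169. ] 68.0 (237, 163, 9, 13) pred [241.7 169.1]
```

The wand has popped about 30 mm: the blue mouth in the top view moved from column 231 to 241. I'll back off, rise and open.

Call:
servo_tool(
  commands=[
    [[1,10,0,0,0,0,0],[1,22,0,0,0,0,0],[0,36,0,-10,0,0,0],[0,48,0,-22,0,0,0],[0,55,0,-30,0,0,0]],
  ],
)

```text
time_s: 5.85
tcp_pos: [0.5403, 0.156, 0.1394]
ee_rot: [[-0.204, -0.979, 0.002], [-0.979, 0.204, 0.001], [-0.002, -0.002, -1.0]]
wrist_force: [0.6, 0.5, -0.3]
gripper_width: 0.193
gripper_force: 0.0
```

Call:
servo_tool(
  commands=[
    [[0,0,0,0,0,0,0],[0,0,0,0,0,0,0],[0,0,0,0,0,0,0],[0,0,0,0,0,0,0],[0,0,0,0,0,0,0]],
  ],
)

```text
time_s: 6.35
tcp_pos: [0.5397, 0.1565, 0.1371]
ee_rot: [[-0.203, -0.979, -0.001], [-0.979, 0.203, -0.0], [0.001, 0.001, -1.0]]
wrist_force: [0.3, 0.7, 0.8]
gripper_width: 0.653
gripper_force: 0.0
```

```bash
python3 - <<'E'
from go import *
from h import *
to(port(-.080,0,.053),YAW-180)
c=r.capture("wrist"); pickle.dump(c,open("w2.pkl","wb")); cv2.imwrite("pics/w2.png",c["pixels"][:,:,::-1])
print("axis pred",proj(c,port(-.080,0,.06)).round(1),proj(c,port(-.150,0,.06)).round(1),"tab",proj(c,port(-.033,0,.131)).round(1))
for q,a in blobs(c,blue,None,60)[:4]: print(cen(q).round(1),a,cv2.boundingRect(q),ray(c,cen(q),.07).round(4))
E
```

```text
t 6.35 tcp [0.5397 0.1565 0.1371] F [0.3 0.7 0.8] w 0.653
shift mm [ 4.9  0.  84.1] rot [ 0.001 -0.001  0.001]
axis pred [252.6 189.4] [252.8 101.1] tab [252.4 291.9]
[251.   89.4] 1570.0 (224, 74, 55, 32) [0.524  0.0753 0.07  ]
[379.1 118.2] 1145.5 (356, 94, 41, 48) [0.4351 0.1144 0.07  ]
```

View pics/w2.png

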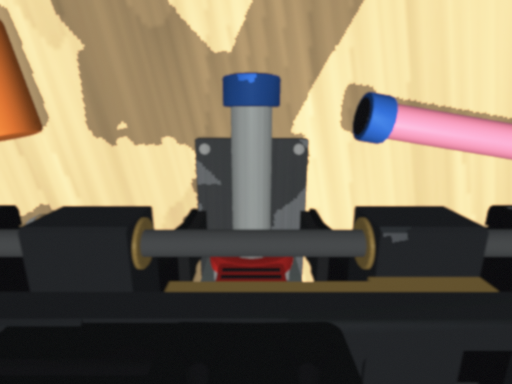

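The wand is centred between the open fingers: its axis is at column 251 with the blue mouth at (251,89), and the finger midline is at about 252. I'll go down and grasp.

Call:
servo_tool(
  commands=[
    [[0,2,0,10,0,0,0],[0,4,0,30,0,0,0],[0,5,0,52,0,0,0],[0,5,0,74,0,0,0],[0,5,0,83,0,0,0]],
  ],
)

```text
time_s: 6.9
tcp_pos: [0.5372, 0.1504, 0.0518]
ee_rot: [[-0.204, -0.979, -0.004], [-0.979, 0.204, -0.002], [0.003, 0.004, -1.0]]
wrist_force: [-0.6, -0.0, -0.5]
gripper_width: 0.99
gripper_force: 0.0
```

Call:
servo_tool(
  commands=[
    [[0,0,0,0,0,0,0],[1,0,0,0,0,0,0],[1,0,0,0,0,0,0],[1,0,0,0,0,0,0],[1,0,0,0,0,0,0]],
  ],
)

```text
time_s: 7.4
tcp_pos: [0.5392, 0.1516, 0.0553]
ee_rot: [[-0.204, -0.979, 0.001], [-0.979, 0.204, 0.001], [-0.001, -0.001, -1.0]]
wrist_force: [-0.8, 0.9, -0.2]
gripper_width: 0.723
gripper_force: 0.0
```

Call:
servo_tool(
  commands=[
    [[1,0,0,0,0,0,0],[1,0,0,0,0,0,0],[1,0,0,0,0,0,0],[1,0,0,0,0,0,0],[1,0,0,0,0,0,0]],
  ],
)

```text
time_s: 7.9
tcp_pos: [0.5398, 0.1516, 0.0549]
ee_rot: [[-0.203, -0.979, 0.002], [-0.979, 0.203, 0.001], [-0.001, -0.002, -1.0]]
wrist_force: [2.8, -1.3, -0.2]
gripper_width: 0.362
gripper_force: 30.0
```

Call:
servo_tool(
  commands=[
    [[1,0,0,0,0,0,0],[1,0,0,0,0,0,0],[1,0,0,0,0,0,0],[1,0,0,0,0,0,0],[1,0,0,0,0,0,0]],
  ],
)

```text
time_s: 8.4
tcp_pos: [0.5397, 0.1517, 0.0549]
ee_rot: [[-0.203, -0.979, 0.002], [-0.979, 0.203, 0.001], [-0.001, -0.002, -1.0]]
wrist_force: [5.0, -0.8, 0.8]
gripper_width: 0.357
gripper_force: 30.0
```

```bash
python3 - <<'E'
from go import *
to(port(-.160,0,.053),YAW-180)
E
```

```text
t 8.4 tcp [0.5397 0.1517 0.0549] F [ 5.  -0.8  0.8] w 0.357
shift mm [80.2  1.1  1.9] rot [-0.002  0.001  0.001]
```

Call:
servo_tool(
  commands=[
    [[1,3,0,0,0,0,0],[1,9,0,0,0,0,0],[1,16,0,0,0,0,0],[1,23,0,0,0,0,0],[1,30,0,0,0,0,0]],
  ],
)

```text
time_s: 8.9
tcp_pos: [0.5331, 0.1217, 0.055]
ee_rot: [[-0.204, -0.979, 0.001], [-0.979, 0.204, 0.001], [-0.001, -0.001, -1.0]]
wrist_force: [4.9, 3.2, 4.2]
gripper_width: 0.357
gripper_force: 30.0
```

Call:
servo_tool(
  commands=[
    [[1,8,0,0,0,0,0],[1,18,0,0,0,0,0],[1,29,0,0,0,0,0],[1,40,0,0,0,0,0],[1,50,0,0,0,0,0]],
  ],
)

```text
time_s: 9.4
tcp_pos: [0.5211, 0.0715, 0.054]
ee_rot: [[-0.205, -0.979, -0.003], [-0.979, 0.205, -0.001], [0.001, 0.002, -1.0]]
wrist_force: [2.2, 0.9, 1.6]
gripper_width: 0.358
gripper_force: 30.0
```

```bash
python3 - <<'E'
from go import *
from h import *
to(port(-.160,0,.200),YAW-180)
c=r.capture("top")
for q,a in blobs(c,blue,(200,150,290,200),8): print(cen(q).round(1),a,ray(c,cen(q),.062).round(4),"pred",port(-.239,0,.06).round(3))
cv2.imwrite("pics/t2.png",cv2.resize(c["pixels"][130:200,140:280],None,fx=5,fy=5,interpolation=cv2.INTER_CUBIC)[:,:,::-1])
E
```

```text
t 9.4 tcp [0.5211 0.0715 0.054 ] F [2.2 0.9 1.6] w 0.358
shift mm [  -1.9   -0.4 -146. ] rot [ 0.002 -0.001 -0.   ]
[266.8 174.4] 54.5 [ 0.5045 -0.004   0.062 ] pred [ 0.506 -0.004  0.06 ]
```

View pics/t2.png

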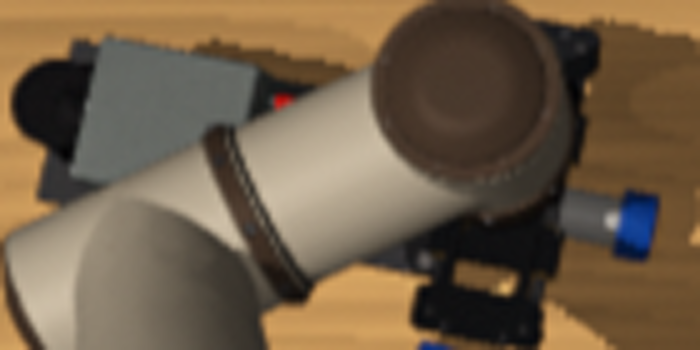

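The top view shows the wand drawn out with the gripper; the blue mouth is at crop (637,226), where predicted. I'll lift straight up.

Call:
servo_tool(
  commands=[
    [[1,0,0,-8,0,0,0],[1,0,0,-24,0,0,0],[1,0,0,-46,0,0,0],[1,0,0,-72,0,0,0],[1,0,0,-95,0,0,0]],
  ],
)

```text
time_s: 9.95
tcp_pos: [0.5199, 0.0722, 0.1493]
ee_rot: [[-0.203, -0.979, -0.007], [-0.979, 0.203, -0.002], [0.004, 0.006, -1.0]]
wrist_force: [1.2, -0.0, -2.9]
gripper_width: 0.359
gripper_force: 30.0
```

```bash
cat >> go.py <<'E'
T=np.array([.511,-.328,0]); TY=159.3  # tool x yaw over the tray (tray x -20.7)
def overtray(z): # wand middle lies 12 mm along tool -x from the TCP
    a=np.radians(TY); return T+[.012*np.cos(a),.012*np.sin(a),z]
E
python3 - <<'E'
from go import *
to(overtray(.16),TY)
E
```

```text
t 9.95 tcp [0.5199 0.0722 0.1493] F [ 1.2 -0.  -2.9] w 0.359
shift mm [391.8 -60.8  -9.7] rot [ 1.000e-03 -8.000e-03  1.727e+00]
```

Call:
servo_tool(
  commands=[
    [[1,12,-2,-2,0,0,0.05],[1,34,-5,-5,0,0,0.15],[1,60,-9,-8,0,0,0.26],[1,88,-13,-10,0,0,0.38],[1,116,-18,-10,0,0,0.5]],
  ],
)

```text
time_s: 10.45
tcp_pos: [0.5137, -0.046, 0.1575]
ee_rot: [[-0.653, -0.757, -0.006], [-0.757, 0.653, -0.001], [0.005, 0.005, -1.0]]
wrist_force: [0.6, 0.2, -1.8]
gripper_width: 0.358
gripper_force: 30.0
```

```bash
python3 - <<'E'
from go import *
to(overtray(.16),TY)
E
```

```text
t 10.45 tcp [ 0.5137 -0.046   0.1575] F [ 0.6  0.2 -1.8] w 0.358
shift mm [ 219.4 -171.    -2.2] rot [ 1.00e-03 -7.00e-03  1.22e+00]
```

Call:
servo_tool(
  commands=[
    [[1,22,-17,0,0,0,0.12],[1,44,-34,0,0,0,0.245],[1,66,-51,0,0,0,0.365],[1,88,-68,0,0,0,0.49],[1,110,-86,0,0,0,0.61]],
  ],
)

```text
time_s: 10.95
tcp_pos: [0.5076, -0.1849, 0.1571]
ee_rot: [[-0.969, -0.246, -0.007], [-0.246, 0.969, 0.001], [0.007, 0.003, -1.0]]
wrist_force: [2.0, 0.0, -1.4]
gripper_width: 0.359
gripper_force: 30.0
```

```bash
python3 - <<'E'
from go import *
to(overtray(.16),TY)
E
```

```text
t 10.95 tcp [ 0.5076 -0.1849  0.1571] F [ 2.   0.  -1.4] w 0.359
shift mm [  41.7 -132.7   -3.1] rot [ 0.001 -0.007  0.609]
```

Call:
servo_tool(
  commands=[
    [[1,10,-32,0,0,0,0.15],[1,20,-64,0,0,0,0.3],[1,30,-92,0,0,0,0.43],[1,37,-116,0,0,0,0.54],[1,41,-131,0,0,0,0.605]],
  ],
)

```text
time_s: 11.45
tcp_pos: [0.501, -0.3221, 0.1566]
ee_rot: [[-0.937, 0.349, -0.007], [0.349, 0.937, 0.003], [0.008, 0.0, -1.0]]
wrist_force: [0.9, 0.8, -1.9]
gripper_width: 0.358
gripper_force: 30.0
```

Call:
servo_tool(
  commands=[
    [[1,0,0,0,0,0,0],[1,0,0,0,0,0,0],[1,0,0,0,0,0,0],[1,0,0,0,0,0,0],[1,0,0,0,0,0,0]],
  ],
)

```text
time_s: 11.95
tcp_pos: [0.5042, -0.3201, 0.1595]
ee_rot: [[-0.94, 0.341, -0.0], [0.341, 0.94, 0.0], [0.0, 0.0, -1.0]]
wrist_force: [0.4, -0.1, -3.2]
gripper_width: 0.363
gripper_force: 30.0
```

```bash
python3 - <<'E'
from go import *
from h import *
to(overtray(.060),TY)
c=r.capture("side"); pickle.dump(c,open("s3.pkl","wb")); cv2.imwrite("pics/s3.png",c["pixels"][:,:,::-1])
for q,a in blobs(c,blue,(210,150,400,384),8): print(cen(q).round(1),a)
E
```

```text
t 11.95 tcp [ 0.5042 -0.3201  0.1595] F [ 0.4 -0.1 -3.2] w 0.363
shift mm [ 2.9 -5.  99.5] rot [ 0.    -0.     0.013]
[246.1 245.5] 119.0
[235.9 194.2] 46.5
```

View pics/s3.png

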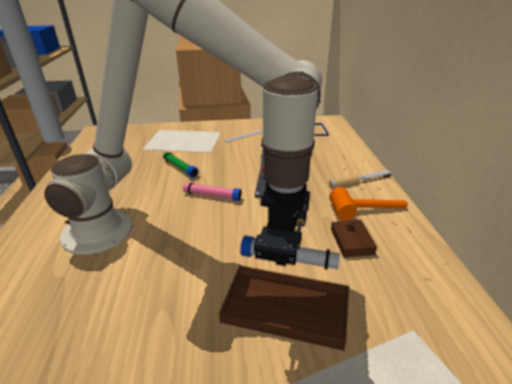

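The wand is held level over the tray, with the blue mouth at (246,245) and the tail at (336,260), parallel to the tray's long edge. I'll lower it.

Call:
servo_tool(
  commands=[
    [[1,1,-2,15,0,0,0.006],[1,2,-4,42,0,0,0.013],[1,3,-5,72,0,0,0.013],[1,3,-5,98,0,0,0.013],[1,3,-5,115,0,0,0.013]],
  ],
)

```text
time_s: 12.5
tcp_pos: [0.4988, -0.3238, 0.0427]
ee_rot: [[-0.935, 0.354, -0.002], [0.354, 0.935, 0.001], [0.003, 0.0, -1.0]]
wrist_force: [-1.0, 0.4, -2.4]
gripper_width: 0.36
gripper_force: 30.0
```

Call:
servo_tool(
  commands=[
    [[1,0,0,1,0,0,0],[1,0,0,3,0,0,0],[1,0,0,5,0,0,0],[1,0,0,7,0,0,0],[1,0,0,9,0,0,0]],
  ],
)

```text
time_s: 13.0
tcp_pos: [0.5002, -0.3247, 0.0363]
ee_rot: [[-0.935, 0.354, 0.002], [0.354, 0.935, -0.001], [-0.002, 0.0, -1.0]]
wrist_force: [-0.3, 0.1, -2.8]
gripper_width: 0.36
gripper_force: 30.0
```

```bash
python3 - <<'E'
from go import *
to(overtray(.0225),TY)
E
```

```text
t 13.0 tcp [ 0.5002 -0.3247  0.0363] F [-0.3  0.1 -2.8] w 0.36
shift mm [ 0.8  0.7 13.8] rot [ 0.     0.002 -0.001]
```

Call:
servo_tool(
  commands=[
    [[1,0,0,3,0,0,0],[1,0,0,6,0,0,0],[1,0,0,9,0,0,0],[1,0,0,10.5,0,0,0],[1,0,0,12,0,0,0]],
  ],
)

```text
time_s: 13.5
tcp_pos: [0.4997, -0.3245, 0.0233]
ee_rot: [[-0.935, 0.354, -0.0], [0.354, 0.935, 0.0], [0.0, -0.0, -1.0]]
wrist_force: [-0.4, 0.6, -2.0]
gripper_width: 0.357
gripper_force: 30.0
```

Call:
servo_tool(
  commands=[
    [[1,0,0,0.5,0,0,0],[1,0,0,1,0,0,0],[1,0,0,1.5,0,0,0],[1,0,0,2,0,0,0],[1,0,0,2,0,0,0]],
  ],
)

```text
time_s: 14.0
tcp_pos: [0.4999, -0.3246, 0.0221]
ee_rot: [[-0.935, 0.354, 0.0], [0.354, 0.935, -0.0], [-0.001, -0.0, -1.0]]
wrist_force: [-1.2, 1.1, 1.7]
gripper_width: 0.357
gripper_force: 30.0
```

The force has swung from -2.8 N to +1.7 N, so the wand is touching the floor. I'll press slightly and open.

Call:
servo_tool(
  commands=[
    [[1,0,0,0.5,0,0,0],[1,0,0,1,0,0,0],[1,0,0,1,0,0,0],[0.3,0,0,1,0,0,0],[0.3,0,0,1,0,0,0]],
  ],
)

```text
time_s: 14.5
tcp_pos: [0.5, -0.3246, 0.0207]
ee_rot: [[-0.935, 0.354, 0.001], [0.354, 0.935, -0.0], [-0.001, 0.0, -1.0]]
wrist_force: [-0.1, -0.2, -0.1]
gripper_width: 0.466
gripper_force: 0.0
```

Call:
servo_tool(
  commands=[
    [[0.3,0,0,0,0,0,0],[0.3,0,0,0,0,0,0],[0.3,0,0,0,0,0,0],[0.3,0,0,0,0,0,0],[0.3,0,0,0,0,0,0]],
  ],
)

```text
time_s: 15.0
tcp_pos: [0.4997, -0.3245, 0.0205]
ee_rot: [[-0.935, 0.354, -0.0], [0.354, 0.935, 0.0], [0.0, -0.0, -1.0]]
wrist_force: [0.2, 0.2, 1.0]
gripper_width: 0.699
gripper_force: 0.0
```

Call:
servo_tool(
  commands=[
    [[0.3,0,0,-6,0,0,0],[0.3,0,0,-20,0,0,0],[0.3,0,0,-45,0,0,0],[0.3,0,0,-75,0,0,0],[0.3,0,0,-105,0,0,0]],
  ],
)

```text
time_s: 15.5
tcp_pos: [0.4998, -0.3246, 0.1279]
ee_rot: [[-0.935, 0.354, 0.001], [0.354, 0.935, -0.001], [-0.001, -0.0, -1.0]]
wrist_force: [0.9, -0.2, -0.7]
gripper_width: 0.705
gripper_force: 0.0
```

Call:
servo_tool(
  commands=[
    [[0.3,0,20,-25,0,0,0],[0.3,0,55,-50,0,0,0],[0.3,0,95,-70,0,0,0],[0.3,0,125,-80,0,0,0],[0.3,0,140,-80,0,0,0]],
  ],
)

```text
time_s: 16.0
tcp_pos: [0.5511, -0.1918, 0.2091]
ee_rot: [[-0.936, 0.352, 0.006], [0.352, 0.936, -0.001], [-0.006, 0.001, -1.0]]
wrist_force: [0.1, 0.3, -0.6]
gripper_width: 0.7
gripper_force: 0.0
```

Call:
servo_tool(
  commands=[
    [[0.3,0,0,0,0,0,0],[0.3,0,0,0,0,0,0],[0.3,0,0,0,0,0,0],[0.3,0,0,0,0,0,0],[0.3,0,0,0,0,0,0]],
  ],
)

```text
time_s: 16.5
tcp_pos: [0.5489, -0.1944, 0.2052]
ee_rot: [[-0.935, 0.356, -0.001], [0.356, 0.935, 0.0], [0.001, -0.0, -1.0]]
wrist_force: [-0.2, 0.1, -0.1]
gripper_width: 0.699
gripper_force: 0.0
```

```bash
python3 - <<'E'
from go import *
from h import *
c=r.capture("top"); s=r.capture("side")
cv2.imwrite("pics/end.png",np.hstack([cv2.resize(c["pixels"][90:240,130:420],None,fx=1.35,fy=1.35),s["pixels"][100:302,130:410]])[:,:,::-1] if 0 else np.vstack([cv2.resize(c["pixels"][30:240,130:420],(580,300)),cv2.resize(s["pixels"][140:350,130:420],(580,300))])[:,:,::-1])
for n,k in(("top",c),("side",s)):
    for q,a in blobs(k,blue,(325,115,410,230) if n=="top" else (210,240,400,384),8): print(n,cen(q).round(1),ray(k,cen(q),.035).round(4))
a=np.radians(-20.7); print("pred blue",(T+np.array([np.cos(a+np.pi),np.sin(a+np.pi),0])*.089).round(3))
for q,ar in blobs(c,red,(140,130,245,195),8): print("collar",cen(q).round(1),cv2.boundingRect(q))
E
```

```text
top [361.5 198.5] [ 0.428  -0.3026  0.035 ]
side [245.6 291. ] [ 0.4234 -0.3036  0.035 ]
pred blue [ 0.428 -0.297  0.   ]
collar [197.5 160.3] (192, 149, 13, 24)
```

View pics/end.png

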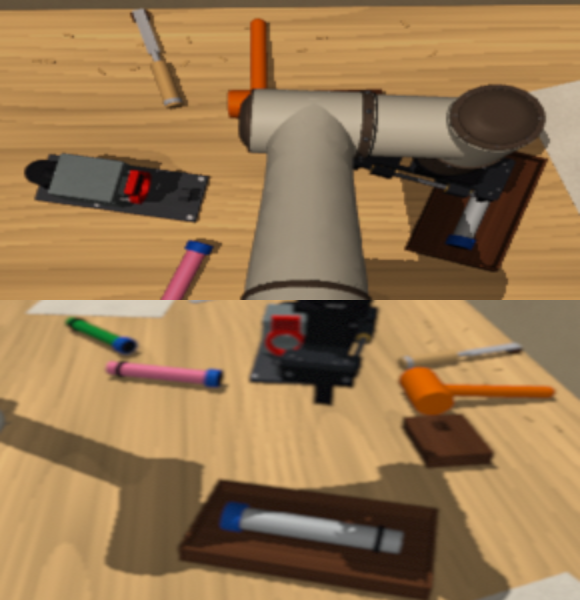

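The wand lies flat along the tray: the blue mouth is at crop (232,516) and the tail at (392,540), within about 5 mm of the middle. The collar is back at its rest position, the bystanders lie where they were, and the gripper is clear.

```bash
python3 -c "
from station import r
print(r.finish_job())"
```

```text
the job is handed in; nothing more can be done
None
```

I pressed the collar until the wand popped out, drew it straight out and set it down flat in the tray, about 5 mm off centre. The last pictures show the collar back at rest, the gripper clear and the mallet, chisel and block undisturbed. I handed the job in at about 17 s of the 54 s allowed, and the hand-in gave no verdict.

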